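Turn the mirror light's battery cassette round

TASK

The mirror light's battery cassette is in the wrong way round. Switch off at the toggle (lever fully over towards the robot), lift the cassette clear of its bay by the blue post, turn it half round and seat it fully home again without dropping it, red end at the red stripe, and only then switch back on (lever fully over away from the robot). Leave the other things on the counter where they are.

Things in the scene. Friction and masses are not known exactly. Their poses are not given: they have to be found in the camera images.
- console: White fixed mirror-light console, a wedge 150 mm deep, 200 mm wide, its top sloping 28 degrees down towards the robot; back edge about 120 mm high, with a light bar 20 mm thick along it. Origin: centre of its underside; x away from the robot, y to the robot's left.
- bay: Battery bay in the console's sloping top. Origin: centre of its floor, 62 mm above the counter. z square to the slope, leaning 28 deg from vertical towards the robot; x up the slope, y left. Inside 80 (x) by 124 mm (y); walls 22 mm high, then a lip flaring outward at 45 deg to 30 mm above the floor, 8 mm wider each side. Red stripe beside its +y end, black stripe beside its -y end.
- cassette_grip (a point): Centre (half-way up) of the cassette's blue square grip post, 34 by 34 mm, 42 mm tall, standing in the middle of the tray's top; 55 mm above the tray's underside. z up along the post; y along the tray's 120 mm side, from its red end to its black end; x along the 76 mm side. Gripped with the fingers closing along y, the tray may swing round in the grip; closing along x holds it square.
- cassette_red (a point): Middle of the outer face of the cassette's red end, 60 mm from the post's axis, 17 mm above the underside.
- cassette: Loose grey battery tray, 76 by 120 by 34 mm without its post, 0.3 to 0.45 kg, one end red, the other black. Origin: centre of its underside, axes as cassette_grip. Seated, its underside rests on the bay floor, 2 mm free on each side, its top 4 mm above the lip. It starts seated the wrong way round: red end at the black stripe.
- switch_tip (a point): Centre of the black ball, 26 mm across, at the tip of the toggle lever: a 10 mm steel stick whose pivot is 22 mm above the counter over the switch block's centre, the ball 80 mm from the pivot. It leans 0.5 rad to either side of upright, so the ball's centre is 92 mm high at either end.
- switch (a joint): Angle of the toggle lever in rad: 0 = fully over towards the switch's -x side, at the robot's side (off), 1.0 = fully over to +x, away from the robot (on). It starts on, between 0.85 and 1.0. It moves with light friction and stays where it is left; there are stops at both ends.
- switch_base: Toggle switch's fixed white block, 70 by 50 by 25 mm, left or right of the console. Origin: centre of its underside; x away from the robot (turned by up to 0.35 rad), z up. The lever swings in its x-z plane.
- jar: Tall glass apothecary jar with an aluminium cap, 84 mm across, 164 mm tall; origin at the centre of its underside. It stands beside the console on the side opposite the switch. Leave it alone.
- hair_pick: Black plastic hair pick lying flat, 190 mm long, 62 mm wide, 9 mm thick; origin on the underside, near its middle; x along its length towards the tines. Leave it alone.
- lash_curler: Aluminium eyelash curler lying flat, 120 mm long, 16 mm high; origin on the underside at its middle. Leave it alone.
- lotion: Blue lotion bottle, 60 mm across, 160 mm tall, behind the console; origin under its centre. Leave it alone.
- soap_bowl: White soap bowl, 110 mm across, 45 mm high, behind the console; origin under its centre. Leave it alone.
- cream: Amber cream pot, 70 mm across, 60 mm tall, behind the console; origin under its centre. Leave it alone.
Mind the look-alikes: they are no part of the job. What is shaped like the switch_base but green or yellow is not meant.

How it is judged:
By the outcome, as a careful person would: the job done as asked, in the order asked, and still so for the second after the job is handed in, with the robot touching nothing.
It also fails if it takes over 72 s, if anything falls off the work surface, if the arm or the gripper's body presses on something with over 40 N, if the wrist force passes 120 N, or if a joint passes its speed limit or range.

ROBOT

A 6-joint arm with a two-finger parallel gripper is mounted at the origin on the work surface. World frame = base frame: x ahead of the robot, y to its left, z up, the work surface at z = 0. Lengths are in m, angles in degrees, forces in N, time in s.
With the tool pointing down it reaches from about 0.325 to 0.85 m from the base axis. Payload 15.5 kg.
Tool frame: the origin (TCP) lies midway between the tips of the shut fingers; the grasp point (between the pads) lies 19 mm behind it; y points along the fingers, x is the direction in which the jaws open and shut, and the axes are right-handed (so a half turn about y gives the same grasp; the last joint's range is limited). The gripper opens to 91 mm and grips with 3 to 60 N. Pads are 32 mm wide; open, the fingers measure 118 mm over their backs; the gripper's body (76 mm by 178 mm) begins 60 mm behind the grasp point.
Start: joints at [-5.472, 28.281, 77.091, -0, 74.628, -5.472], TCP at [0.625, 0, 0.214] pointing down, gripper open.
Joint ranges: [-166.48, 166.48], [-47.26, 123.95], [12.59, 153.08], [-70.14, 250.14], [6.76, 159.57], [-176.63, 176.63]. Speed limits (degrees/s): [108.29, 108.29, 147.25, 172.46, 172.46, 172.46].

INTERFACE

Orientations are given as a 3x3 rotation matrix whose columns are the frame's x, y, z axes.
In Python, from bench import ctrl gives the robot as it stands. The module is installed in compiled form; this text tells all that it offers. Calls block until the motion is done:
- ctrl.goto(position, orientation): joint-space move of the TCP to a pose.
- ctrl.move_l(position, vel=0.15, ori=None, contact_N=None): straight line of the TCP; ori=None keeps the orientation; vel is the mean speed in m/s. With contact_N (N) it stops when the force on the tool has changed by that much, and returns True; else False.
- ctrl.movej(angles): joint-space move.
- ctrl.command_gripper(opening): opening from 0.0 (shut) to 1.0 (fully open); the grip force is fixed at half the most; returns when the fingers have stopped.
- ctrl.sleep(seconds).
- ctrl.ik(position, orientation): joint angles nearest the present ones, or None.
- ctrl.read_camera(name): name is "scene" or "side" or "wrist"; returns the picture (384x512x3 uint8, blue, green, red); there is no depth.
- ctrl.camera_params(name): a dict with "fx", "fy", "cx", "cy" (pixels), "D" ([k1, k2, p1, p2, k3] as OpenCV has them; the pictures are not rectified), "pose" (4x4, takes a point from camera to world coordinates); the wrist camera has in their place "T_tool_cam" (4x4, takes a point from camera to tool coordinates, whose origin is the TCP and whose axes are the tool frame's). Camera axes: x right, y up, looking along -z (the intrinsics and any distortion apply to the point x, -y, -z); pixel columns grow to the right and rows downward; lengths in m; the calibration is good to about 2 mm. A picture is of the moment at which its call begins: read the wrist's pose just before it. camera_params takes no time and is no camera call.
A pose or a line that the arm cannot do raises ctrl.MotionError and nothing moves.
- ctrl.sign_off(): hands the job in, once; it reports no verdict.
Readings, each from a call of its own:
- ctrl.current_t(): time.
- ctrl.current_q(): joint angles.
- ctrl.current_dq(): joint speeds.
- ctrl.current_effort(): joint torques, N m.
- ctrl.current_tool_pos(): TCP position.
- ctrl.current_eef_rot(): TCP orientation.
- ctrl.current_contact_force(): force on the tool from outside, world axes, zero at the start.
- ctrl.current_wrist_torque(): the same for the moment, N m.
- ctrl.current_grip_width(): opening from 0.0 (shut) to 1.0 (fully open).
Only numpy, scipy, OpenCV 4.12 (cv2) and the standard library are available. Lean on these libraries where they do the work, as an engineer would, in place of code of your own. Each camera call takes 0.05 s, during which the arm holds its last target. There are 200 camera calls.

## Working session

There is one attempt and no reset: what is moved stays moved. The work goes in short steps, each a Python script; the robot and the scene stay as the last script left them, time stands still between calls to the robot, and variables do not carry over. Pictures are saved under pics/ and viewed, about 8 in all and at most 12, crops included, and the job is handed in when it is done.

```bash
mkdir -p pics; python3 - <<'E'
from bench import ctrl
import cv2
for n in ("scene","side","wrist"):
    im=ctrl.read_camera(n); cv2.imwrite(f"pics/{n}0.png",im)
    p=ctrl.camera_params(n); print(n,p)
print(ctrl.current_t(),ctrl.current_eef_rot())
a=cv2.imread("pics/scene0.png");b=cv2.imread("pics/side0.png")
E
```

```text
scene {'fx': 499.7740178482441, 'fy': 499.7740178482441, 'cx': 244.71024218463103, 'cy': 192.92332365063413, 'D': array([-0.10577057,  0.        ,  0.        ,  0.        ,  0.        ]), 'pose': array([[-0.2807031 , -0.55122072,  0.78572354,  1.53846842],
       [ 0.95972858, -0.170805  ,  0.22303969,  0.17909305],
       [ 0.01126141,  0.81668927,  0.57696777,  0.81832504],
       [ 0.        ,  0.        ,  0.        ,  1.        ]])}
side {'fx': 381.5371427353025, 'fy': 381.5371427353025, 'cx': 260.42390743218544, 'cy': 195.99686541337996, 'D': array([0.01844335, 0.        , 0.        , 0.        , 0.        ]), 'pose': array([[ 0.92224595,  0.2656917 , -0.28083861,  0.26040625],
       [-0.38644775,  0.61292475, -0.68918893, -0.89278654],
       [-0.01097884,  0.74413115,  0.66794333,  0.8484819 ],
       [ 0.        ,  0.        ,  0.        ,  1.        ]])}
wrist {'fx': 289.5651432766217, 'fy': 289.5651432766217, 'cx': 260.14583206364966, 'cy': 188.9655294194678, 'D': array([0.02095343, 0.        , 0.        , 0.        , 0.        ]), 'T_tool_cam': array([[ 9.99999860e-01,  2.52117647e-04,  4.64993041e-04,
         9.35333059e-04],
       [ 3.78952809e-04,  2.71824605e-01, -9.62346736e-01,
        -1.69086756e-01],
       [-3.69021145e-04,  9.62346778e-01,  2.71824471e-01,
         7.73416564e-02],
       [ 0.00000000e+00,  0.00000000e+00,  0.00000000e+00,
         1.00000000e+00]])}
0.15 [[ 9.99999615e-01 -8.77295109e-04  1.61332578e-05]
 [-1.60838337e-05  5.63439078e-05  9.99999998e-01]
 [-8.77296016e-04 -9.99999614e-01  5.63297758e-05]]
```

View pics/scene0.png

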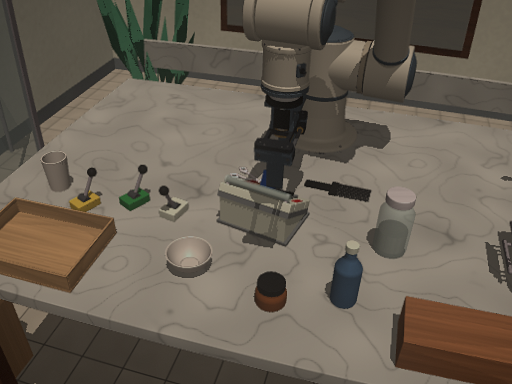

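View pics/side0.png

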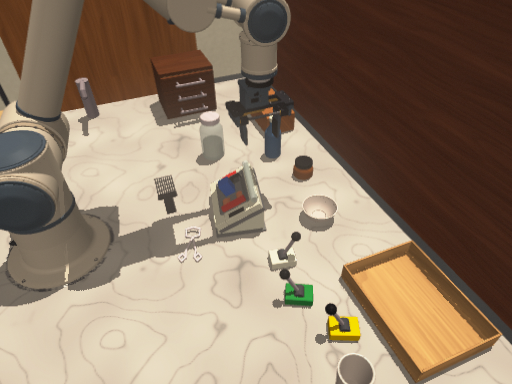

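View pics/wrist0.png

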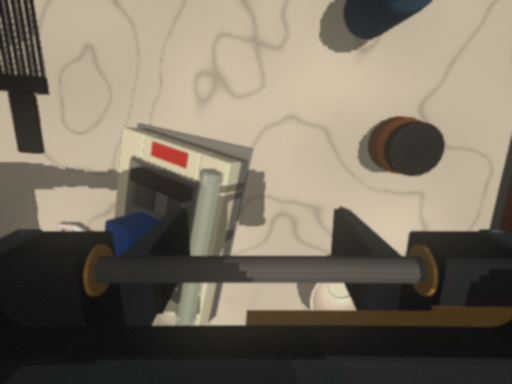

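The side view shows the console at about (238,205), the white switch block at (282,259) with its ball at (296,237), and the jar on the opposite side. In the scene view the white block is at (174,208) and its ball at (164,190). In the wrist view the red stripe is at (170,154) and the console is yawed slightly. I'll enlarge both for pixel picks.

```bash
python3 - <<'E'
import cv2, numpy as np
a=cv2.imread("pics/side0.png")[150:280,195:325]; b=cv2.imread("pics/scene0.png")[150:250,150:320]
a=cv2.resize(a,None,fx=4.5,fy=4.5,interpolation=cv2.INTER_CUBIC)
cv2.imwrite("pics/sidec.png",a)
cv2.imwrite("pics/scenec.png",cv2.resize(b,None,fx=4.5,fy=4.5,interpolation=cv2.INTER_CUBIC))
E
```

```text
(no output)
```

View pics/sidec.png

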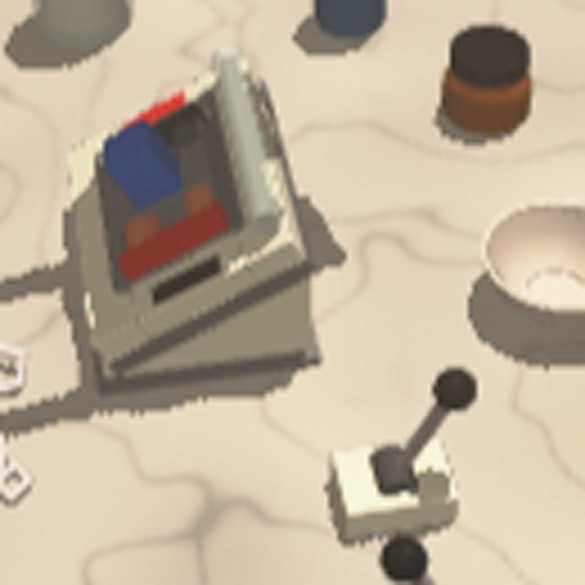

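View pics/scenec.png

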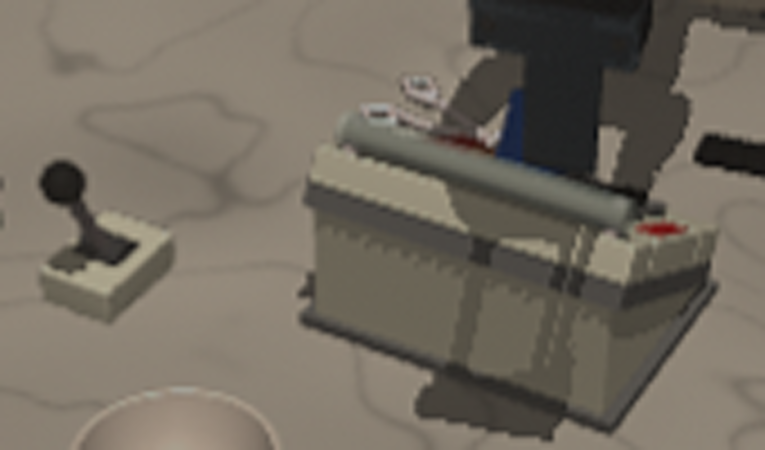

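The side crop shows the post, the lever leaning away from the robot, the black stripe at crop (187,281) and the ball at (454,388). The scene crop shows the ball at (63,182), the red stripe at (662,230), and console base corners at (303,320), (612,430) and (715,290).

```bash
cat > h.py <<'E'
import numpy as np, cv2
from bench import ctrl
def ray(name,uv,T=None):
    p=ctrl.camera_params(name)
    if name=="wrist":
        M=np.eye(4); 
        if T is None: M[:3,:3]=ctrl.current_eef_rot(); M[:3,3]=ctrl.current_tool_pos()
        else: M=T
        P=M@p["T_tool_cam"]
    else: P=p["pose"]
    K=np.array([[p["fx"],0,p["cx"]],[0,p["fy"],p["cy"]],[0,0,1]])
    n=cv2.undistortPoints(np.array([[uv]],float),K,np.array(p["D"]))[0,0]
    d=P[:3,:3]@np.array([n[0],-n[1],-1]); return P[:3,3],d/np.linalg.norm(d)
def tri(rays):
    A=np.zeros((3,3));b=np.zeros(3)
    for o,d in rays: Q=np.eye(3)-np.outer(d,d);A+=Q;b+=Q@o
    x=np.linalg.solve(A,b); return x,[np.linalg.norm(np.cross(x-o,d))*1e3 for o,d in rays]
def onz(r,z): o,d=r; return o+d*(z-o[2])/d[2]
E
python3 - <<'E'
from h import *
np.set_printoptions(precision=4,suppress=True)
s=lambda u,v:ray("side",(195+(u+.5)/4.5-.5,150+(v+.5)/4.5-.5))
c=lambda u,v:ray("scene",(150+(u+.5)/4.5-.5,150+(v+.5)/4.5-.5))
print("ball",tri([s(454,388),c(63,182)]))
print("base top corners", [onz(s(*p),.025) for p in((330,447),(345,515),(455,490),(440,432))],[onz(c(*p),.025) for p in ((40,275),(108,298),(175,240),(108,210))])
print("console base",[onz(c(*p),0) for p in((303,320),(612,430),(715,290))],onz(s(320,360),0))
print("red",tri([s(160,110),c(662,230),ray("wrist",(170,154))]))
for z in(.08,.1):print("black",onz(s(187,281),z))
print("green ball",onz(s(403,560),.092),"post top s",onz(s(130,145),.13))
print("bar ends",[onz(s(*p),.135) for p in((228,55),(262,215))],[onz(c(*p),.135) for p in((350,125),(635,205))])
E
```

```text
ball (array([ 0.6016, -0.2991,  0.0955]), [np.float64(1.0405648763832385), np.float64(1.0405648763830744)])
base top corners [array([ 0.5403, -0.256 ,  0.025 ]), array([ 0.5274, -0.3078,  0.025 ]), array([ 0.5964, -0.3168,  0.025 ]), array([ 0.6084, -0.272 ,  0.025 ])] [array([ 0.6025, -0.3206,  0.025 ]), array([ 0.6109, -0.2742,  0.025 ]), array([ 0.5471, -0.2581,  0.025 ]), array([ 0.5306, -0.3081,  0.025 ])]
console base [array([ 0.5673, -0.1714,  0.    ]), array([0.6095, 0.0227, 0.    ]), array([0.4678, 0.0543, 0.    ])] [ 0.5729 -0.1644  0.    ]
red (array([0.533, 0.03 , 0.085]), [np.float64(0.3903733566425315), np.float64(1.0928195799907416), np.float64(0.8515071221236669)])
black [ 0.4926 -0.136   0.08  ]
black [ 0.4865 -0.1557  0.1   ]
green ball [ 0.5221 -0.3952  0.092 ] post top s [ 0.4868 -0.0506  0.13  ]
bar ends [array([0.5786, 0.0089, 0.135 ]), array([ 0.5387, -0.1535,  0.135 ])] [array([ 0.5566, -0.1448,  0.135 ]), array([0.5846, 0.0213, 0.135 ])]
```

Cross-camera residuals are about 1 mm and the heights match the given sizes (ball 95 mm). Next I'll check the IK for the grasp and turn, then switch off.

```bash
cat >> h.py <<'E'
np.set_printoptions(precision=4,suppress=True)
def sw(yaw=-12): # tool down, jaws along switch x
    a=np.radians(yaw); x=np.array([np.cos(a),np.sin(a),0]); y=np.array([0,0,-1.]); return np.c_[x,y,np.cross(x,y)]
def bay(yaw):  # columns: bay x,y,z
    a=np.radians(yaw);t=np.radians(28);c=np.array([np.cos(a),np.sin(a),0]);k=np.array([0,0,1.])
    x=c*np.cos(t)+k*np.sin(t); z=-c*np.sin(t)+k*np.cos(t); return np.c_[x,np.cross(z,x),z]
def tool(B,s=1): x=s*B[:,0];y=-B[:,2]; return np.c_[x,y,np.cross(x,y)]
SB=np.array([.570,-.289,0])
E
python3 - <<'E'
from h import *
B=bay(-13);F=np.array([.524,-.058,.062])
for s in(1,-1):
  for h in(.04,.08,.14,.18): print(s,h,ctrl.ik(F+B[:,2]*h,tool(B,s)))
print("jar",onz(ray("scene",(393,250)),0))
R=sw();x=R[:,0]
P=lambda d,z:SB+x*d+[0,0,z]
ctrl.command_gripper(.65)
ctrl.goto(P(.036,.17),R)
print(ctrl.current_grip_width(),ctrl.current_t())
T=np.eye(4);T[:3,:3]=ctrl.current_eef_rot();T[:3,3]=ctrl.current_tool_pos();np.save("T1.npy",T)
cv2.imwrite("pics/w1.png",ctrl.read_camera("wrist"))
E
```

```text
1 0.04 None
1 0.08 [-12.6854  18.287  125.2599  -1.0047   8.4547   1.2716]
1 0.14 [-12.6551   8.9828 124.2173  -0.5024  18.801    0.7802]
1 0.18 [-12.6314   2.9654 122.7889  -0.3913  26.2468   0.6763]
-1 0.04 None
-1 0.08 None
-1 0.14 None
-1 0.18 None
jar [ 0.5506  0.2827 -0.    ]
0.6451194670369366 1.9583
```

View pics/w1.png

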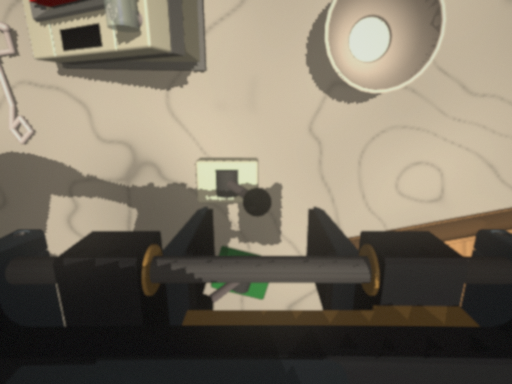

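The wrist view shows the white block square to the tool at (227,180) and the ball at (257,201), with the green decoy clear below. So the yaw of −12° is good. The straight grasp hits the q5 limit (singular), so I'll search for a small tilt about the jaw axis while switching off.

```bash
cat >> h.py <<'E'
from scipy.spatial.transform import Rotation as Ro
def grasp(F,B,h,s=1,t=0):
    """tool pose with grasp point h above bay floor on post axis; tilt t deg about bay x"""
    R=Ro.from_rotvec(np.radians(t)*B[:,0]).as_matrix()@tool(B,s)
    return F+B[:,2]*h+.019*R[:,1],R
E
python3 - <<'E'
from h import *
T=np.load("T1.npy")
print("ball",onz(ray("wrist",(257,201),T),.094),"base",onz(ray("wrist",(227,179),T),.025))
R=sw();x=R[:,0];P=lambda d,z:SB+x*d+[0,0,z]
ctrl.move_l(P(.036,.078),vel=.12)
f0=ctrl.current_contact_force()
print("f",f0, ctrl.move_l(P(-.080,.078),vel=.08,contact_N=10), (ctrl.current_tool_pos()-SB)@x, ctrl.current_contact_force())
d=(ctrl.current_tool_pos()-SB)@x
ctrl.move_l(P(d+.012,.078),vel=.08); ctrl.move_l(P(d+.012,.17),vel=.2)
print(ctrl.current_t())
cv2.imwrite("pics/side1.png",ctrl.read_camera("side"))
B=bay(-13);F=np.array([.524,-.058,.062])
for s in(1,-1):
  for t in(-8,-6,-4,4,6,8):
    for h in(.055,.060,.065,.145):
      p,Q=grasp(F,B,h,s,t); q=ctrl.ik(p,Q)
      if q is not None: print(s,t,h,q)
E
```

```text
ball [ 0.603  -0.2977  0.094 ] base [ 0.5702 -0.2874  0.025 ]
f [0.1492 0.2891 0.1883] True -0.05696411212315119 [ 5.6492 -1.2966 -0.394 ]
4.9167
1 -8 0.06 [ -5.0352  25.1861 123.6541 -69.6729  12.4555  76.401 ]
1 -8 0.065 [ -4.9819  24.4519 123.7008 -66.8152  12.7363  73.5194]
1 -8 0.145 [ -4.023   12.525  123.1673 -35.2028  21.3647  41.4063]
1 -6 0.06 [ -6.9001  24.8524 124.1152 -67.2488   9.5847  72.4086]
1 -6 0.065 [ -6.8588  24.1104 124.1596 -63.5692   9.8948  68.711 ]
1 -6 0.145 [ -6.1131  12.0511 123.5782 -28.711   19.4243  33.4758]
1 -4 0.06 [ -8.8054  24.5893 124.5264 -61.8081   6.7651  65.3641]
1 -4 0.065 [ -8.7767  23.8403 124.5692 -56.8623   7.1385  60.4065]
1 -4 0.145 [ -8.2571  11.6594 123.9518 -20.6815  17.8475  23.9765]
1 4 0.145 [-17.1414  10.9903 125.0487  20.3466  17.2999 -23.1727]
1 6 0.055 [-18.5777  25.1663 125.7193  78.5916   8.7675 -83.4394]
1 6 0.06 [-18.6166  24.4005 125.7752  74.1601   8.9535 -78.9887]
1 6 0.065 [-18.6562  23.6312 125.8213  69.8565   9.196  -74.6653]
1 6 0.145 [-19.3743  11.0602 125.2181  29.0843  18.6839 -33.481 ]
1 8 0.055 [-20.5128  25.3
[... 801 characters left out ...]
8623    7.1385 -119.5935]
-1 -4 0.145 [  -8.2571   11.6594  123.9518  -20.6815   17.8475 -156.0235]
-1 4 0.145 [-17.1414  10.9903 125.0487  20.3466  17.2999 156.8273]
-1 6 0.055 [-18.5777  25.1663 125.7193  78.5916   8.7675  96.5606]
-1 6 0.06 [-18.6166  24.4005 125.7752  74.1601   8.9535 101.0113]
-1 6 0.065 [-18.6562  23.6312 125.8213  69.8565   9.196  105.3347]
-1 6 0.145 [-19.3743  11.0602 125.2181  29.0843  18.6839 146.519 ]
-1 8 0.055 [-20.5128  25.36   125.7961  80.2875  11.6337  93.1474]
-1 8 0.06 [-20.5652  24.5937 125.8549  76.9215  11.7986  96.5383]
-1 8 0.065 [-20.6184  23.8237 125.9039  73.5992  12.0078  99.8864]
-1 8 0.145 [-21.5844  11.227  125.3441  36.2502  20.4924 137.7754]
```

The lever met its stop (TCP −57 mm, −55 predicted). Next is a standoff over the cassette, with the predicted model overlaid on the wrist picture.

```bash
cat >> h.py <<'E'
def proj(pts,T,name="wrist"):
    p=ctrl.camera_params(name); M=T@p["T_tool_cam"] if name=="wrist" else p["pose"]
    q=(np.asarray(pts)-M[:3,3])@M[:3,:3]; q=q*[1,-1,-1]
    K=np.array([[p["fx"],0,p["cx"]],[0,p["fy"],p["cy"]],[0,0,1]])
    return cv2.projectPoints(q.reshape(-1,1,3),np.zeros(3),np.zeros(3),K,np.array(p["D"]))[0][:,0]
def curT():
    T=np.eye(4);T[:3,:3]=ctrl.current_eef_rot();T[:3,3]=ctrl.current_tool_pos();return T
def rect(a,b,z): return np.array([[a,b,z],[a,-b,z],[-a,-b,z],[-a,b,z]])/1000
def overlay(im,F,B,T,rs,name="wrist",f=1.5):
    im=cv2.resize(im,None,fx=f,fy=f,interpolation=cv2.INTER_CUBIC)
    for (a,b,z),c in rs:
        u=proj(F+rect(a,b,z)@B.T,T,name); cv2.polylines(im,[np.int32((u+.5)*f)],True,c,1)
    return im
E
python3 - <<'E'
from h import *
B=bay(-13);F=np.array([.524,-.058,.062])
ctrl.command_gripper(.8)
p,Q=grasp(F,B,.17,1,6); ctrl.goto(p,Q); print(ctrl.current_q())
T=curT();np.save("T2.npy",T);im=ctrl.read_camera("wrist");cv2.imwrite("pics/w2raw.png",im)
cv2.imwrite("pics/w2.png",overlay(im,F,B,T,[((17,17,76),(0,255,255)),((48,70,30),(0,255,0)),((38,60,34),(255,0,255))]))
s=cv2.imread("pics/side1.png")[215:285,240:340]
w=cv2.imread("pics/w2.png"); s=cv2.resize(s,(250,175)); w[-175:,-250:]=s; cv2.imwrite("pics/w2.png",w)
E
```

```text
[-19.6685   7.2    124.3469  23.8872  22.9517 -28.1584]
```

View pics/w2.png

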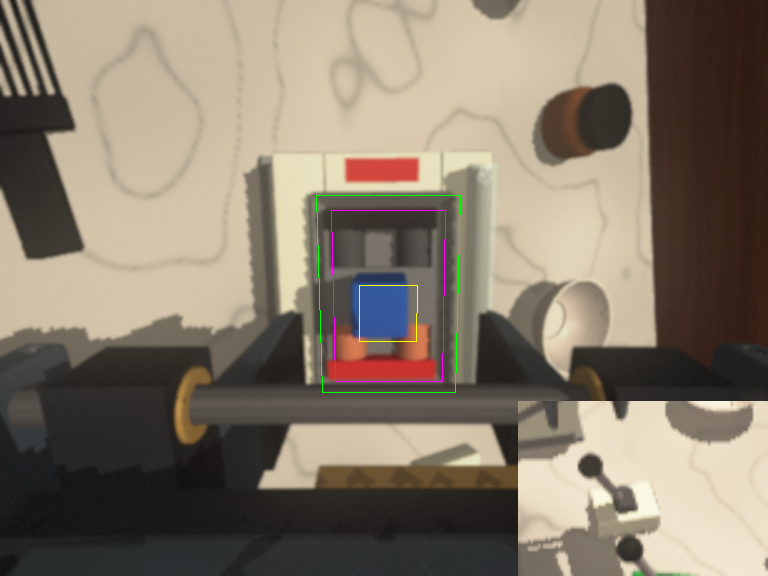

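The inset confirms the lever is fully over towards the robot. The post's top face is at cols 353–409, rows 283–339, against the model's 360–417 and 285–341. So the bay is about 4 mm further down-slope than the model. I'll refine with colour segmentation and a fit.

```bash
cat > fit.py <<'E'
from h import *
from scipy.optimize import least_squares
im=cv2.imread("pics/w2raw.png");T=np.load("T2.npy");hsv=cv2.cvtColor(im,cv2.COLOR_BGR2HSV)
def best(m,box):
    r0,r1,c0,c1=box;k=np.zeros(m.shape,np.uint8);k[r0:r1,c0:c1]=m[r0:r1,c0:c1]
    c=max(cv2.findContours(k,cv2.RETR_EXTERNAL,cv2.CHAIN_APPROX_NONE)[0],key=cv2.contourArea);return c
red=(((hsv[...,0]<6)|(hsv[...,0]>174))&(hsv[...,1]>170)&(hsv[...,2]>60)).astype(np.uint8)
blue=((abs(hsv[...,0].astype(int)-112)<12)&(hsv[...,1]>120)&(hsv[...,2]>115)).astype(np.uint8)
print("V blue col",hsv[178:232:4,253,2])
for n,m,b in(("stripe",red,(95,130,215,290)),("end",red,(225,260,205,305)),("post",blue,(170,240,225,285))):
    c=best(m,b); print(n,cv2.minAreaRect(c),cv2.boundingRect(c))
B=bay(-13);F=np.array([.524,-.058,.062])
for n,q in(("post",rect(17,17,76)),("tray",rect(38,60,34))): print(n,proj(F+q@B.T,T))
E
python3 fit.py
```

```text
V blue col [107  87  86 150 156 156 156 156 154 153 154 151 113 120]
stripe ((254.5, 113.0), (44.99999237060547, 11.999998092651367), -0.0) (232, 107, 46, 13)
end ((253.97654724121094, 244.73191833496094), (13.79393196105957, 70.17316436767578), 88.93909454345703) (219, 238, 71, 15)
post ((252.5, 206.0), (36.0, 35.0), 90.0) (235, 188, 36, 37)
post [[277.6309 189.5867]
 [277.2549 226.8349]
 [239.438  226.8513]
 [238.9679 189.5985]]
tray [[296.6188 139.7986]
 [294.2416 253.9183]
 [222.9622 253.9552]
 [220.3252 139.8091]]
```

```bash
python3 - <<'E'
from h import *
B=bay(-13.3);F=np.array([.5184,-.0554,.062])
p,Q=grasp(F,B,.17,-1,-6); ctrl.goto(p,Q); print(ctrl.current_q(),ctrl.current_t())
T=curT();np.save("T3.npy",T);im=ctrl.read_camera("wrist");cv2.imwrite("pics/w3raw.png",im)
cv2.imwrite("pics/w3.png",overlay(im,F,B,T,[((17,17,76),(0,255,255)),((48,70,30),(0,255,0)),((38,60,34),(255,0,255))]))
E

```

```text
[  -5.2339    7.9585  123.4234  -24.9695   23.6138 -149.5857] 8.3417
```

View pics/w3.png

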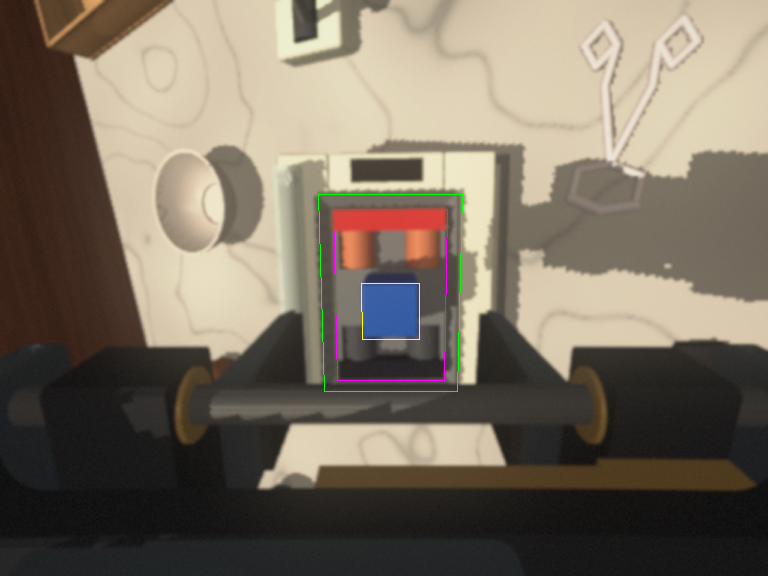

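The overlay from the flipped side lies on the post (cols 361–419, rows 283–339) and on the tray within a pixel or so. Now I'll compare both views numerically.

```bash
cat > fit.py <<'E'
from h import *
B=bay(-13.3);F=np.array([.5184,-.0554,.062])
def edges(m,box):
    r0,r1,c0,c1=box;k=np.zeros(m.shape,np.uint8);k[r0:r1,c0:c1]=m[r0:r1,c0:c1]
    c=max(cv2.findContours(k,cv2.RETR_EXTERNAL,cv2.CHAIN_APPROX_NONE)[0],key=cv2.contourArea);x,y,w,h=cv2.boundingRect(c)
    return np.array([x-.5,x+w-.5,y-.5,y+h-.5]),cv2.minAreaRect(c)[2]
for n,eb in((2,(225,260,205,305)),(3,(130,160,205,310))):
    im=cv2.imread(f"pics/w{n}raw.png");T=np.load(f"T{n}.npy");hsv=cv2.cvtColor(im,cv2.COLOR_BGR2HSV)
    red=(((hsv[...,0]<6)|(hsv[...,0]>174))&(hsv[...,1]>170)&(hsv[...,2]>60)).astype(np.uint8)
    blue=((abs(hsv[...,0].astype(int)-112)<12)&(hsv[...,1]>120)&(hsv[...,2]>128)).astype(np.uint8)
    u=proj(F+rect(17,17,76)@B.T,T);print(n,"post",edges(blue,(170,235,225,290)),"pred",u.min(0),u.max(0))
    u=proj(F+rect(38,60,34)@B.T,T)
    print(n,"end",edges(red,eb),"pred",u.round(1).tolist())
E
python3 fit.py
```

```text
2 post (array([234.5, 270.5, 188.5, 224.5]), 90.0) pred [232.2226 186.9728] [271.3852 224.9222]
2 end (array([218.5, 289.5, 237.5, 252.5]), 88.93909454345703) pred [[291.5, 137.3], [288.9, 252.8], [216.8, 252.6], [214.3, 136.9]]
3 post (array([241.5, 277.5, 188.5, 224.5]), 90.0) pred [240.7264 188.7101] [279.3868 226.0557]
3 end (array([222.5, 296.5, 139.5, 153.5]), 90.0) pred [[224.6, 253.3], [221.8, 139.1], [298.1, 139.0], [295.8, 253.2]]
```

Both flipped views agree to within 1 mm (x +0.7, y −0.3), so the calibration bias cancels. I'll grasp from this pose (tilt −6°) and lift.

```bash
cat >> h.py <<'E'
B=bay(-13.3);F=np.array([.5191,-.0558,.062])
E
python3 - <<'E'
from h import *
h=.063
p,Q=grasp(F,B,h,-1,-6); print(ctrl.ik(p,Q))
a,_=grasp(F,B,.11,-1,-6)
ctrl.move_l(a,vel=.12,ori=Q)
print("hit",ctrl.move_l(p,vel=.06,contact_N=12),ctrl.current_q(),((ctrl.current_tool_pos()-p)@B))
ctrl.command_gripper(0); print("w",ctrl.current_grip_width()*91,"f",ctrl.current_contact_force()@B)
np.save("Tg.npy",curT())
m,_=grasp(F,B,h+.006,-1,-6); print(ctrl.move_l(m,vel=.03),ctrl.current_contact_force()@B)
m,_=grasp(F,B,h+.10,-1,-6); print(ctrl.move_l(m,vel=.08))
ctrl.sleep(.2);print(ctrl.current_contact_force(),ctrl.current_wrist_torque(),ctrl.current_grip_width()*91,ctrl.current_t())
np.save("T4.npy",curT());im=ctrl.read_camera("wrist");cv2.imwrite("pics/w4raw.png",im)
w=overlay(im,F+.1*B[:,2],B,curT(),[((17,17,76),(0,255,255)),((38,60,34),(255,0,255)),((38,60,0),(255,0,255))],f=1.)
s=cv2.resize(ctrl.read_camera("side")[130:260,180:300],None,fx=2.9,fy=2.9)
w=np.hstack([w[:, :440],s[:384]] if s.shape[0]>=384 else [w[:,:440],cv2.copyMakeBorder(s,0,384-s.shape[0],0,0,0)]);cv2.imwrite("pics/w4.png",w)
E
```

```text
[  -6.4494   24.2417  124.7225  -67.4528    9.9433 -106.7318]
hit False [  -6.4459   24.1839  124.7249  -67.3525    9.9551 -106.827 ] [0.0002 0.     0.0004]
w 34.08211091918888 f [-1.792   0.2794 -0.5326]
False [-2.1644 -0.4551 -3.6435]
False
[-0.2653 -0.9489 -4.1216] [ 0.4622  0.7133 -0.0095] 33.72431635854399 12.525
```

View pics/w4.png

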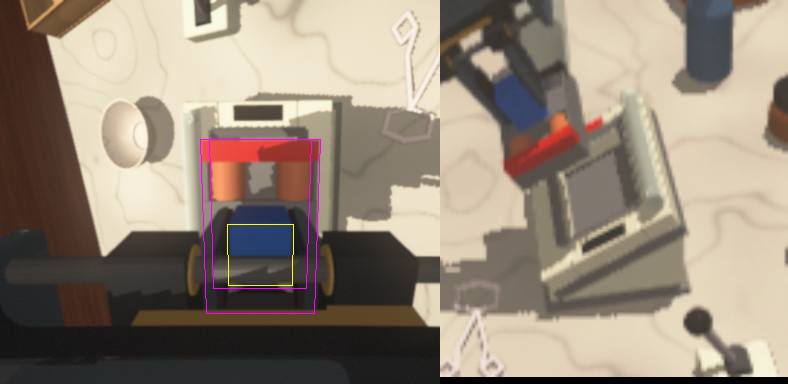

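Cassette held square (red end in the overlay, 4.1 N weight), bay empty, lever still off. Next I'll turn it half round and insert.

```bash
python3 - <<'E'
from h import *
h=.063
p,Q=grasp(F,B,h+.10,1,6); print(ctrl.ik(p,Q)); ctrl.goto(p,Q)
print(ctrl.current_t(),ctrl.current_grip_width()*91)
go=lambda d,v,c=None:ctrl.move_l(grasp(F,B,h+d,1,6)[0],vel=v,contact_N=c,ori=Q)
go(.036,.10)
im=ctrl.read_camera("wrist");cv2.imwrite("pics/w5.png",overlay(im,F+.036*B[:,2],B,curT(),[((38,60,34),(255,0,255))],f=1))
f0=ctrl.current_contact_force()
for d in(.026,.018,.010,.004,.0015):
    hit=go(d,.03,12); f=(ctrl.current_contact_force()-f0)@B
    print(d,hit,((ctrl.current_tool_pos()-grasp(F,B,h,1,6)[0])@B*1e3),f)
    if hit: break
print(ctrl.current_t(),ctrl.current_grip_width()*91)
E
```

```text
[-19.2313   7.8264 125.3286  24.7398  21.3289 -28.5274]
14.5167 33.66068944615802
0.026 False [ 0.0811  0.0171 26.2279] [-0.9479 -0.1135  0.3228]
0.018 False [-0.0175  0.0109 18.1561] [-0.0509 -0.204   1.41  ]
0.01 False [-0.0618  0.0147 10.1429] [0.5889 0.2223 0.8942]
0.004 False [-0.0549  0.0224  4.1508] [ 0.6254 -0.3175  0.7255]
0.0015 False [-0.01   -0.0021  1.6527] [-0.1362  0.1499  0.9765]
17.275 34.21093056960474
```

It went in freely. Now down to the floor, then release and back off.

```bash
python3 - <<'E'
from h import *
h=.063
p,Q=grasp(F,B,h,1,6)
f0=ctrl.current_contact_force()
print("hit",ctrl.move_l(grasp(F,B,h-.003,1,6)[0],vel=.015,contact_N=8),((ctrl.current_tool_pos()-p)@B*1e3),(ctrl.current_contact_force()-f0)@B)
ctrl.command_gripper(.8)
ctrl.move_l(grasp(F,B,h+.05,1,6)[0],vel=.12)
ctrl.goto(*grasp(F,B,.17,1,6));print(ctrl.current_t())
T=curT();im=ctrl.read_camera("wrist");cv2.imwrite("pics/w6raw.png",im)
w=overlay(im,F,B,T,[((17,17,76),(0,255,255)),((38,60,34),(255,0,255))],f=1.)
s=cv2.resize(ctrl.read_camera("side")[150:280,195:295],None,fx=2.95,fy=2.95)[:384]
cv2.imwrite("pics/w6.png",np.hstack([w,cv2.copyMakeBorder(s,0,384-s.shape[0],0,0,0)]))
E
```

```text
hit True [-0.1198 -0.1872  0.1576] [ 3.519  -2.2867  3.3789]
19.4417
```

View pics/w6.png

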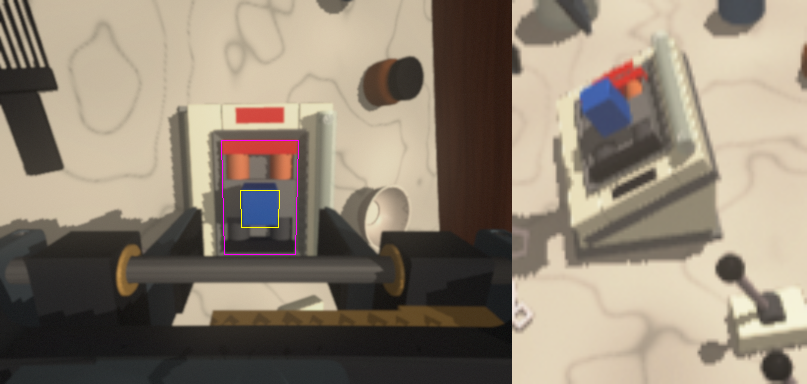

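The cassette is seated: the overlay coincides and the red end is at the red stripe. Floor contact came at the original seated height, within 0.3 mm. Now switch on.

```bash
python3 - <<'E'
from h import *
R=sw();x=R[:,0];P=lambda d,z:SB+x*d+[0,0,z]
ctrl.move_l(ctrl.current_tool_pos()+[-.02,0,.05],vel=.2)
ctrl.command_gripper(.65); ctrl.goto(P(-.040,.17),R)
print("down",ctrl.move_l(P(-.040,.078),vel=.12,contact_N=10))
print(ctrl.move_l(P(.085,.078),vel=.08,contact_N=10),(ctrl.current_tool_pos()-SB)@x)
d=(ctrl.current_tool_pos()-SB)@x
ctrl.move_l(P(d-.012,.078),vel=.08); ctrl.move_l(P(d-.012,.2),vel=.2)
print(ctrl.current_t())
a=ctrl.read_camera("side");b=ctrl.read_camera("scene")
f=lambda i,r,c:cv2.resize(i[r:r+130,c:c+130],(390,390),interpolation=cv2.INTER_CUBIC)
cv2.imwrite("pics/end.png",np.hstack([f(a,150,195),f(b,130,150)]))
E
```

```text
down False
True 0.05376598602856407
24.5417
```

View pics/end.png

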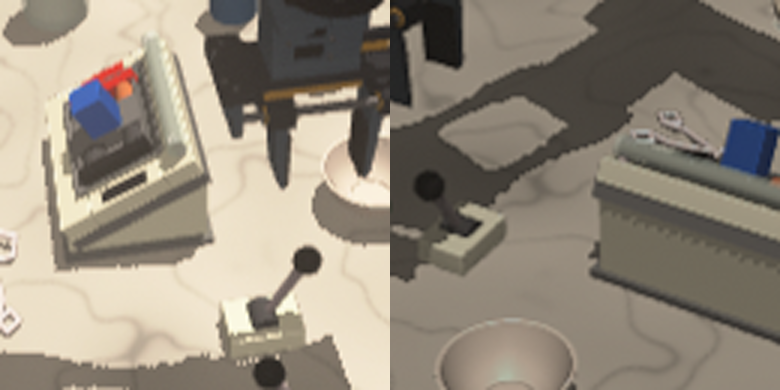

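```bash
python3 - <<'E'
from h import *
print(tri([ray("side",(297.5,236.5)),ray("scene",(163.2,191.5))]))
ctrl.sign_off(); print(ctrl.current_t())
E
```

```text
(array([ 0.6059, -0.2999,  0.0929]), [np.float64(0.362464006510141), np.float64(0.3624640065102028)])
the job is handed in; nothing more can be done
the job is handed in; nothing more can be done
```

The cassette is now the right way round and seated home, and I handed the job in at about 25 s of the 72 s allowed. I toggled the switch off, lifted the cassette by the blue post, turned it half round, seated it, then switched back on.

- **Switch:** the lever ran to its stop both ways. My last fix on the ball put it 37 mm beyond the pivot and 93 mm high, against 38 mm and 92 mm expected for fully on. The pictures agreed.
- **Cassette:** it went in with no force above about 1.5 N. Contact with the bay floor came at its original seated height, within 0.3 mm. The overlay matched, with the red end at the red stripe.
- **Other items:** nothing else was touched, as far as the pictures show, and the robot was clear when I handed in.
- **Changes and disagreements:** a straight-down-the-post grasp was out of joint range, so I gripped with a 6° tilt about the jaw axis. My first bay estimate was about 5 mm off, and I corrected it from two opposite wrist views before gripping. No final check failed.

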